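Rig a pillar-candle mould with its wick bar and wick rod

ROBOT

A 6-joint arm with a two-finger parallel gripper is mounted at the origin on the work surface. World frame = base frame: x ahead of the robot, y to its left, z up, the work surface at z = 0. Lengths are in mm, angles in rad, forces in N, time in s.
With the tool pointing down it reaches from about 350 to 975 mm from the base axis. Payload 7.1 kg.
Tool frame: the origin (TCP) lies midway between the tips of the shut fingers; the grasp point (between the pads) lies pinch_z behind it (pinch_z is the distance from the TCP to the grasp point, in mm); z points along the fingers, y is the line along which they close (so a half turn about z gives the same grasp; the last joint's range is limited). The gripper opens to 88 mm and grips with 3 to 60 N. Pads are 20 mm wide; open, the fingers measure 115 mm over their backs; the gripper's body (75 mm by 178 mm) begins 61 mm behind the grasp point.
Start: joints at [-1.301, 0.423, 1.63, -0, 1.089, -0.019], TCP at [178.019, -599.094, 222.675] pointing down, gripper open.
Joint ranges: [-3, 3], [-0.9, 2.11], [0.09, 2.58], [-1.31, 4.45], [0.11, 2.69], [-2.54, 2.54]. Speed limits (rad/s): [2.39, 2.39, 3.01, 3.14, 3.14, 3.14].

INTERFACE

Orientations are given as a rotation vector (axis times angle).
In Python, from workcell import get_obs, get_image, close_job, pinch_z gives the robot as it stands.
- The arm moves only by the tool jog_arm, never from a script. Its argument "commands" is a list of rows, each a list of 3 entries, a list of its own where there are three numbers: the gripper command: -1 is shut, 1 is fully open, values between are in proportion, then the shift along the tool's x, y, z as a fraction of full scale, then the turn, a rotation vector about the tool's x, y, z as a fraction of full scale. In form: [[gripper, [tx, ty, tz], [rx, ry, rz]], ...]. A call has 1 to 10 rows; each row shifts and turns the commanded pose from where the row before left it, along the tool's axes as they then stand; what a row does not reach is not made up. Full scale, the value 1, is 0.1 m for a shift and 45 degrees for a turn. A row lasts 1/10 s, in which the tool goes at most 50 mm and 8.59 degrees, less where a joint would pass 70% of its speed; a pose out of reach is approached as far as the arm can. A call with a number of a shift or a turn outside -1 to 1 is refused whole. A call with a gripper value outside its range is refused whole. The fingers move at their own pace and stop on an object; the grip force is fixed at half the most. Time passes only in rows, so rows that do not move let the fingers close. It gives the time, the measured TCP pose, the force, the opening and the grip force at its end, in the units of the state.
- get_obs(): the state, without advancing time (a new reading comes with each control period).
- get_image(name): name is "scene" or "side" or "wrist"; returns a dict with "image" (400x640x3 uint8, blue, green, red), "z_map" (400x640 float32, mm along the optical axis (not along the pixel's ray), 0 where there is no reading), "intrinsics" (3x3 intrinsics, pixels), "eye" and "orientation" of the camera in the world; the wrist camera has in their place "mount" (4x4, takes a point from camera to tool coordinates, whose origin is the TCP and whose axes are the flange's). Camera axes: x right, y down, z forward; pixel columns grow to the right and rows downward; lengths in mm; the calibration is good to about 2 mm. A picture is of the moment at which its call begins: read the wrist's pose just before it.
- close_job(): hands the job in; it is judged then, once.
The state is a dict: "t": time; "qpos": joint angles; "qvel": joint speeds; "joint_torque": joint torques, N m; "ee_pos": TCP position; "orientation": TCP orientation; "ft_force": force on the tool from outside, world axes, zero at the start; "moment": the same for the moment, N m; "width": finger opening in mm; "grasp_force": force on a finger pad.
Only numpy, scipy, OpenCV 4.12 (cv2) and the standard library are available. Lean on these libraries where they do the work, as an engineer would, in place of code of your own. Each camera call takes 0.05 s, during which the arm holds its last target. There are 200 camera calls.

TASK

Rig the square pillar mould for pouring: seat the wick bar flat and square in the two notches of the mould's rim and let go of it, then take the long wick rod from the wooden block and thread it down through the bar's guide block and on through the hole in the mould's floor, until about 20 mm of its end shows below the boss under the mould. Finish still holding the rod there, upright and with its lower end clear of the table, ready for the rubber plug to be pushed on from below (that is somebody else's step); leave the jars, the lid, the plug and the two shorter rods where they are.

Things in the scene. Friction and masses are not known exactly. Their poses are not given: they have to be found in the camera images.
- mould: Square aluminium candle mould, mouth up, on a fixed open four-legged dark steel stand 112 mm square. Origin at table level below its centre, z up. 76 mm square outside, walls 3 mm, rim 125 mm above the table. The rim has two notches, in the walls at +x and -x, 25 mm wide, 6 mm deep (notch floor at 119 mm): the bar lies along the mould's x axis, either way round.
- mould_seat (a point): Where the bar's origin lies when the bar is fully seated: on the mould's axis, 113 mm above the table. Axes as the mould's. Seated, the bar's flat ends rest on the notch floors, its top is flush with the rim, the guide block's top is 149 mm above the table; it has about 1.5 mm of play each way.
- mould_hole (a point): Centre of the lower end of the mould's floor hole, on the mould's axis, 45 mm above the table. Axes as the mould's. The straight 11 mm hole goes down through the floor (inside surface 59 mm above the table) and a 24 mm square boss under it, whose underside is this point's level. The stand is open below.
- bar: Loose aluminium wick bar, about 90 g, right way up on the table. Origin at the centre of its underside, x along it, z up. Flat bar 110 x 22 x 6 mm, its underside 6 mm above the origin (lower edges bevelled to 18 mm width). Under it a step 67 x 22 x 6 mm (ends bevelled to 60 mm length) that drops between the mould's walls. On its middle a 22 mm square guide block, 12 to 36 mm above the origin: grasp it here.
- bar_guide (a point): Centre of the hole's mouth on top of the bar's guide block, 36 mm above the bar's origin. Axes as the bar's. The straight 11 mm hole runs vertically through guide block and step.
- rod_block: Fixed wooden block, 140 mm long (its x axis), 46 mm wide, 52 mm high, origin at the centre of its underside. Three holes 9.2 mm wide and 45 mm deep at x = -46, 0 and +46 mm hold three steel rods upright (their lower ends 7 mm above the table); which rod stands in which hole varies.
- rod_long: The long wick rod: plain round steel, 8 mm diameter, 180 mm long, about 70 g, loose, upright in the rod block, its top 187 mm above the table. Origin at the centre of its lower end, z up along the rod. The lowest 6 mm tapers to 5 mm diameter. It has no head or shoulder: let go, it falls through.
- rod_tip (a point): Centre of the long rod's lower end (the body's origin).
- rod_mid: Bystander: leave it where it is. Steel rod like the long one but 110 mm long (top 117 mm above the table), in the rod block. Origin at its lower end.
- rod_short: Bystander: leave it where it is. Steel rod like the long one but 90 mm long (top 97 mm above the table), in the rod block. Origin at its lower end.
- jar_a: Bystander: leave it where it is. White ceramic candle jar, 84 mm diameter, 95 mm high, standing. Origin at the centre of its underside.
- jar_b: Bystander: leave it where it is. Another white jar, the same.
- jar_c: Bystander: leave it where it is. Another white jar, the same.
- plug: Bystander: leave it where it is. Black rubber plug, a cone 28 mm wide and 20 mm high, on the table. Origin at the centre of its underside.
- lid: Bystander: leave it where it is. Round wooden jar lid, 88 mm diameter, 14 mm high, on the table. Origin at the centre of its underside.
Things that resemble listed ones, but are neither listed nor needed, are in the scene too. There is more than one size of the bar; the job needs the middle-sized.

How it is judged (in metres and radians):
On the way, in this order (a step that is already met when the one before it is completed fails the run):
1. the wick bar lies fully seated in the rim notches, let go (z of bar in the frame of mould_seat between -0.003 and 0.003 m and horizontal distance between bar and mould_seat below 0.004 m and angle between bar's own z axis and vertical below 0.05 rad and angle between the x axis of bar and the x axis of mould, either way round below 0.08 rad and contact force between the fingers and bar below 0.05 N), for 0.2 s.
2. with the bar seated, the long rod's lower end has entered the guide block from above (z of bar in the frame of mould_seat between -0.003 and 0.003 m and horizontal distance between bar and mould_seat below 0.004 m and angle between bar's own z axis and vertical below 0.05 rad and angle between the x axis of bar and the x axis of mould, either way round below 0.08 rad and z of rod_tip in the frame of bar_guide below -0.006 m and horizontal distance between rod_tip and bar_guide below 0.005 m), for 0.05 s.
At the end, for the whole second after the job is handed in: The bar is still seated (3 mm in height, 4 mm sideways, square to 0.08 rad); the long rod, upright to 0.06 rad, runs through guide block and floor hole, its lower end 10 to 35 mm below the boss (so 10 mm or more above the table), at rest and held in the fingers (z of bar in the frame of mould_seat between -0.003 and 0.003 m and horizontal distance between bar and mould_seat below 0.004 m and angle between bar's own z axis and vertical below 0.05 rad and angle between the x axis of bar and the x axis of mould, either way round below 0.08 rad and z of rod_tip in the frame of mould_hole between -0.035 and -0.01 m and horizontal distance between rod_tip and mould_hole below 0.005 m and angle between rod_long's own z axis and vertical below 0.06 rad and contact force between the fingers and rod_long above 1 N and linear speed of rod_long below 0.02 m/s); the arm keeps its last pose, push and grip.
It fails at once if a jar was moved more than 20 mm (distance of any of jar_a, jar_b, jar_c from where it was at the start of the episode above 0.02 m).
It fails at once if the plug or the lid was moved more than 20 mm (distance of any of plug, lid from where it was at the start of the episode above 0.02 m).
It fails at once if a shorter rod was moved more than 20 mm (distance of any of rod_mid, rod_short from where it was at the start of the episode above 0.02 m).
It also fails if it takes over 72 s, if anything falls off the work surface, if the arm or the gripper's body presses on something with over 40 N, if the wrist force passes 120 N, or if a joint passes its speed limit or range.

## Working session

There is one attempt and no reset: what is moved stays moved. The work goes in short steps, Python scripts to look and compute and a tool call to move; the robot and the scene stay as the last step left them, time stands still between calls to the robot, and variables do not carry over. Pictures are saved under pics/ and viewed, at most 10 in all, crops included, and the job is handed in when it is done.

Besides the shell and the picture viewer there is one more tool, called after "Request:" as name(argument=value, ...), one argument or row to a line, values as JSON. jog_arm: Moves the arm, as the interface text tells. Its arguments: {"type":"object","properties":{"commands":{"type":"array","items":{"type":"array"}}},"required":["commands"]}

```bash
mkdir -p pics; cat > h.py <<'E'
import numpy as np,cv2,pickle
from scipy.spatial.transform import Rotation as R
from workcell import get_obs,get_image,close_job,pinch_z
def cloud(name):
    o=get_obs(); d=get_image(name); K=np.array(d["intrinsics"]); z=d["z_map"]
    v,u=np.mgrid[:z.shape[0],:z.shape[1]]
    p=np.stack([(u-K[0,2])*z/K[0,0],(v-K[1,2])*z/K[1,1],z],-1).astype(float)
    if "mount" in d:
        M=np.array(d["mount"]); p=p@M[:3,:3].T+M[:3,3]
        Rt=R.from_rotvec(o["orientation"]).as_matrix(); p=p@Rt.T+np.array(o["ee_pos"])
    else:
        q=np.array(d["orientation"]); Rm=q if q.shape==(3,3) else R.from_rotvec(q).as_matrix() if q.size==3 else R.from_quat(q).as_matrix()
        p=p@Rm.T+np.array(d["eye"])
    p[z<=0]=np.nan
    return d["image"],p,d,o
E
python3 - <<'E'
from h import *
print(pinch_z,get_obs())
for n in("scene","side","wrist"):
    im,p,d,o=cloud(n); cv2.imwrite(f"pics/{n}0.png",im); np.savez(f"{n}0.npz",im=im,p=p)
    print(n,d["intrinsics"],d.get("eye"),d.get("orientation"),d.get("mount"))
E
```

```text
18.700000000000003 {'t': 0.0, 'qpos': array([-1.30098309e+00,  4.23814300e-01,  1.63063139e+00,  2.33494039e-05,
        1.08854664e+00, -1.89542093e-02]), 'qvel': array([-0.00144967, -0.00217828, -0.0016744 , -0.00130385,  0.00072726,
        0.00180818]), 'joint_torque': array([-3.16140859e-05, -5.44629407e+01, -2.73665231e+01,  6.43742108e-02,
        2.28533515e-02, -1.04116730e-04]), 'ee_pos': array([ 177.90537078, -598.61795776,  221.94126744]), 'orientation': array([-3.1075293e+00, -4.5180346e-01,  2.4271238e-04]), 'ft_force': array([0.23405639, 0.34318894, 0.3262235 ]), 'moment': array([ 0.01666038,  0.02435374, -0.04218205]), 'grasp_force': 0.0, 'width': 87.97890812019345}
scene [[451.77264132   0.         324.51622642]
 [  0.         451.77264132 201.1309697 ]
 [  0.           0.           1.        ]] [1267.24741712  628.75822033 1004.31072856] [-0.97861505 -2.41557972  1.07819609] None
side [[424.27950917   0.         324.57636966]
 [  0.         424.27950917 207.34241417]
 [  0.           0.           1.        ]] [418.02524784 727.96790477 648.2562165 ] [-0.20124473  2.69516428 -1.44856566] None
wrist [[283.22631224   0.         320.94161949]
 [  0.         283.22631224 201.85408378]
 [  0.           0.           1.        ]] None None [[ 2.24760158e-04 -9.68284856e-01 -2.49848727e-01  6.78718813e+01]
 [ 9.99999439e-01  4.76180706e-04 -9.45846464e-04  4.22766087e-01]
 [ 1.03482195e-03 -2.49848374e-01  9.68284421e-01 -1.61769584e+02]
 [ 0.00000000e+00  0.00000000e+00  0.00000000e+00  1.00000000e+00]]
```

View pics/scene0.png

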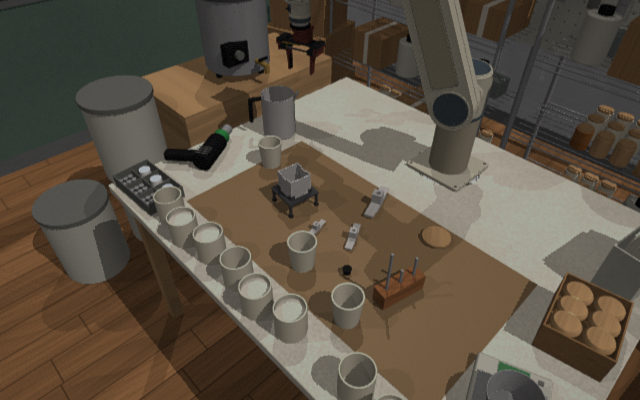

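View pics/side0.png

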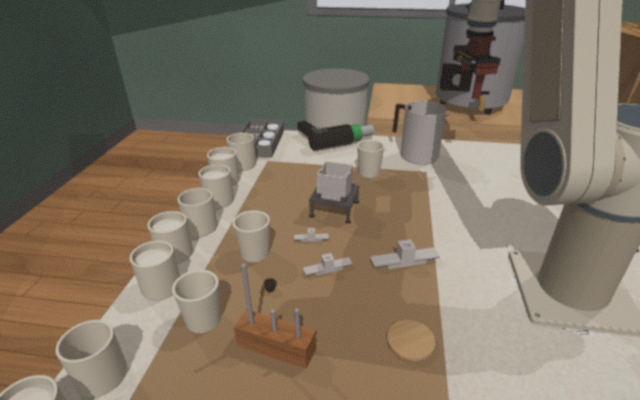

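Bar candidates: small at scene (318,227) / side (311,236), middle at scene (353,235) / side (328,265), large at scene (376,203) / side (405,255). I choose the middle one. The long rod is the tallest, at scene (390,270) / side (247,292), in the end hole of the block. The mould is at scene (294,182), and there are no other moulds.

```bash
cat > m.py <<'E'
from h import *
S={n:np.load(n+"0.npz") for n in("scene","side")}
P=np.concatenate([S[n]["p"].reshape(-1,3) for n in S])
def rect(q):
    (c,s,a)=cv2.minAreaRect(q[:,:2].astype(np.float32)); return np.round(c,1),np.round(s,1),round(a,1)
for nm,px,r in(("small",(311,236),75),("mid",(328,265),85),("large",(405,255),100)):
    c=S["side"]["p"][px[1],px[0]]; print(nm,c)
    for n in S:
        q=S[n]["p"].reshape(-1,3); k=(np.hypot(*(q[:,:2]-c[:2]).T)<r)
        for lo,hi in((6,16),(20,60)):
            w=q[k&(q[:,2]>lo)&(q[:,2]<hi)]
            if len(w)>5: print(n,lo,len(w),rect(w),w[:,2].max())
c=S["side"]["p"][175,335]; print("mould",c)
for n in S:
    q=S[n]["p"].reshape(-1,3); k=(np.hypot(*(q[:,:2]-c[:2]).T)<80)
    for lo,hi in((105,135),(121,130),):
        w=q[k&(q[:,2]>lo)&(q[:,2]<hi)]; print(n,lo,len(w),rect(w),w[:,2].max())
c=S["side"]["p"][340,275]; print("block",c)
for n in S:
    q=S[n]["p"].reshape(-1,3); k=(np.hypot(*(q[:,:2]-c[:2]).T)<110)
    for lo,hi in((44,57),(62,92),(100,113),(125,186)):
        w=q[k&(q[:,2]>lo)&(q[:,2]<hi)]
        if len(w)>3: print(n,lo,len(w),rect(w),w.mean(0),w[:,2].max())
im=cv2.resize(S["scene"]["im"][165:305,250:450],None,fx=4,fy=4,interpolation=cv2.INTER_CUBIC); cv2.imwrite("pics/crop1.png",im)
E
python3 m.py
```

```text
small [578.26129065 -85.28673345  16.79025219]
scene 6 65 (array([ 564.1, -101.3]), array([94.7, 51.6]), 46.3) 15.83260708934506
scene 20 37 (array([581., -94.]), array([21.7, 19.6]), 10.9) 31.499876685118124
side 6 165 (array([579.9, -93. ]), array([84.1, 22.2]), 12.8) 15.815966902468631
side 20 48 (array([579.6, -94. ]), array([14.8, 22.5]), 9.4) 30.38836022349301
mid [520.30285866  23.86801717  25.21490838]
scene 6 138 (array([523.3,  15.7]), array([113.5,  33.2]), 28.4) 15.689173844401466
scene 20 64 (array([526.4,  11.9]), array([26.5, 21.1]), 27.4) 39.155858150063864
side 6 344 (array([523.4,  11.5]), array([110.6,  25.6]), 27.8) 15.836974244357975
side 20 132 (array([523.9,  11.2]), array([22.5, 25.7]), 28.0) 38.8097622220173
large [353.06133218 -23.9998968   34.62600975]
scene 6 130 (array([357.1, -35.7]), array([134.9, 139.1]), 72.5) 15.914064598336267
scene 20 154 (array([352.3, -41.4]), array([126.6,  32.2]), 21.3) 56.109211321759176
side 6 207 (array([351.7, -40. ]), array([157.4,  36.5]), 20.9) 15.974541054384531
side 20 336 (array([351.1, -40. ]), array([138. ,  36.3]),
[... 745 characters left out ...]
 array([ 6.5, 96.3]), 76.9) [587.59782735 238.91694819 106.95534825] 112.4072515477709
scene 125 57 (array([634.5, 228. ]), array([8.5, 8.5]), 16.9) [634.55489693 228.60520434 156.94604548] 185.91072207069158
side 44 1702 (array([586.8, 236.6]), array([ 49. , 141.7]), 77.8) [583.41454558 241.68539337  51.9226059 ] 56.33024039226257
side 62 165 (array([586.2, 238. ]), array([ 7.5, 99.8]), 77.4) [585.35097166 239.32045159  77.05067474] 91.52567850940011
side 100 54 (array([586. , 238.5]), array([ 5.7, 98.1]), 77.8) [585.73265437 239.18313002 106.82914387] 112.75652432239383
side 125 132 (array([630.7, 229.4]), array([8.1, 6. ]), 15.5) [630.27453096 229.63144764 156.22274027] 185.49503755784667
```

View pics/crop1.png

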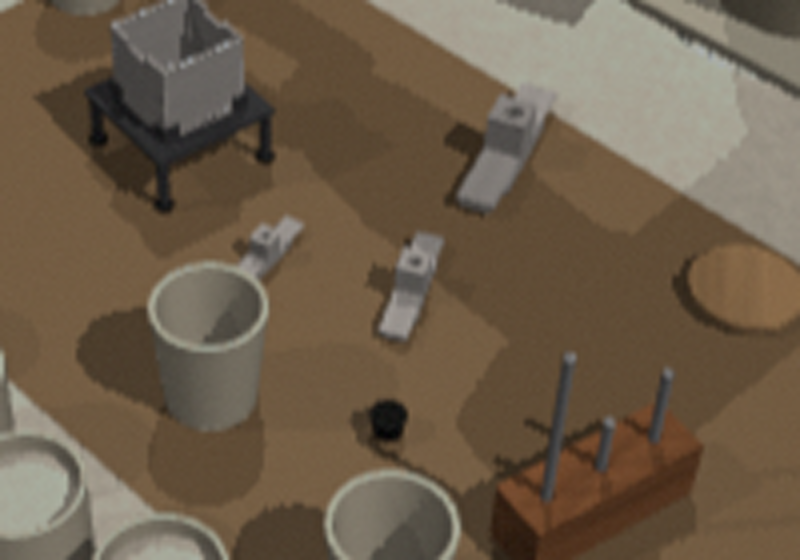

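The close crop confirms the choice: the middle bar is at crop (412,285), and it measures 110 mm. The mould's rim is visible at crop (180,50), and the tall rod stands at crop (560,425). Next is a wrist look at the mould on the way to the bar.

```bash
cat > plan.py <<'E'
import sys
from h import *
def plan(x,y,z,yaw=None,g=1,step=48.,start=None):
    o=get_obs(); p=np.array(o["ee_pos"]); M=R.from_rotvec(o["orientation"]).as_matrix()
    y0=np.arctan2(M[1,0],M[0,0]); y1=y0 if yaw is None else np.radians(yaw)
    dy=(y1-y0+np.pi)%(2*np.pi)-np.pi; D=np.array([x,y,z])-p
    n=max(1,int(np.ceil(max(np.linalg.norm(D)/step,abs(np.degrees(dy))/8))))
    print("at",p.round(1),"yaw",np.degrees(y0).round(2),"tilt",M[:,2].round(4),"n",n)
    rows=[]
    for i in range(n):
        a=y0+dy*i/n; t=np.array([[np.cos(a),np.sin(a),0],[np.sin(a),-np.cos(a),0],[0,0,-1]])@(D/n)/100
        rows.append([g,[round(float(v),3) for v in t],[0,0,round(float(-np.degrees(dy)/n/45),3)]])
    print(str(rows).replace(" ",""))
if __name__=="__main__":
    a=[float(v) for v in sys.argv[1:]]; plan(*a[:3],*(a[3:]))
E
python3 plan.py 542 -236 260 82.8
```

```text
at [ 177.9 -598.7  222.1] yaw 16.54 tilt [-3.0e-04  1.1e-03 -1.0e+00] n 11
[[1,[0.411,-0.222,-0.034],[0,0,-0.134]],[1,[0.432,-0.177,-0.034],[0,0,-0.134]],[1,[0.448,-0.131,-0.034],[0,0,-0.134]],[1,[0.46,-0.083,-0.034],[0,0,-0.134]],[1,[0.466,-0.035,-0.034],[0,0,-0.134]],[1,[0.467,0.014,-0.034],[0,0,-0.134]],[1,[0.463,0.063,-0.034],[0,0,-0.134]],[1,[0.454,0.112,-0.034],[0,0,-0.134]],[1,[0.439,0.159,-0.034],[0,0,-0.134]],[1,[0.42,0.204,-0.034],[0,0,-0.134]],[1,[0.397,0.247,-0.034],[0,0,-0.134]]]
```

Request:
jog_arm(
  commands=[
    [1,[0.41,-0.22,-0.034],[0,0,-0.134]],
    [1,[0.43,-0.18,-0.034],[0,0,-0.134]],
    [1,[0.45,-0.13,-0.034],[0,0,-0.134]],
    [1,[0.46,-0.08,-0.034],[0,0,-0.134]],
    [1,[0.466,-0.035,-0.034],[0,0,-0.134]],
    [1,[0.467,0.014,-0.034],[0,0,-0.134]],
    [1,[0.463,0.063,-0.034],[0,0,-0.134]],
    [1,[0.454,0.11,-0.034],[0,0,-0.134]],
    [1,[0.44,0.16,-0.034],[0,0,-0.134]],
    [1,[0.42,0.2,-0.034],[0,0,-0.134]],
  ],
)

```text
t: 1.15
ee_pos: [509.5, -267.6, 256.7]
orientation: [-2.457, -1.958, 0.0]
ft_force: [0.7, -1.5, 0.0]
width: 88.1
grasp_force: 0.0
```

Request:
jog_arm(
  commands=[
    [1,[0.4,0.25,-0.03],[0,0,-0.134]],
    [1,[0,0,0],[0,0,0]],
    [1,[0,0,0],[0,0,0]],
  ],
)

```text
t: 1.45
ee_pos: [542.0, -235.2, 259.3]
orientation: [-2.353, -2.08, 0.001]
ft_force: [-0.5, -0.2, -0.3]
width: 87.7
grasp_force: 0.0
```

```bash
python3 - <<'E'
from h import *
im,p,d,o=cloud("wrist"); cv2.imwrite("pics/w1.png",im); np.savez("w1.npz",im=im,p=p)
print(o["ee_pos"],o["qpos"])
q=p.reshape(-1,3); k=(np.hypot(q[:,0]-542,q[:,1]+236)<80)
for lo,hi in((121.5,130),(112,130),(90,130)):
    w=q[k&(q[:,2]>lo)&(q[:,2]<hi)]; print(lo,len(w),cv2.minAreaRect(w[:,:2].astype(np.float32)),np.median(w[:,2]))
w=q[k&(q[:,2]>112)&(q[:,2]<130)]
c=np.array(cv2.minAreaRect(w[:,:2].astype(np.float32))[0])
for A in(-7.2,82.8,172.8,262.8):
    a=np.radians(A); u=(w[:,:2]-c)@[np.cos(a),np.sin(a)]; v=(w[:,:2]-c)@[-np.sin(a),np.cos(a)]
    print(A,[round(float(np.median(w[(abs(u-36.5)<3)&(abs(v-t)<3),2])),1) for t in range(-30,31,6)])
E
python3 plan.py 524 11.5 150 118
```

```text
[ 542.04986384 -235.15644709  259.2624966 ] [-4.29283809e-01  3.33833976e-01  1.67413117e+00 -3.82982424e-04
  1.13444104e+00 -3.06259243e-01]
121.5 679 ((540.3631591796875, -235.13076782226562), (75.88185119628906, 75.70499420166016), 82.2892837524414) 124.40292001581943
112 1155 ((540.2625732421875, -235.10159301757812), (75.88317108154297, 75.94625854492188), 82.31649017333984) 123.51207835107482
90 1863 ((540.2412719726562, -235.07579040527344), (76.04253387451172, 75.86461639404297), 82.21142578125) 117.53714085989836
-7.2 [124.1, 124.1, 123.8, 119.5, 118.6, 118.2, 117.9, 122.6, 124.5, 124.3, 124.3]
82.8 [124.0, 123.9, 124.1, 124.2, 124.6, 124.2, 124.2, 124.3, 123.9, 124.4, 124.1]
172.8 [124.4, 124.1, 124.3, 119.4, 118.6, 118.4, 118.0, 118.9, 124.5, 124.5, 124.2]
262.8 [121.6, 122.8, 121.7, 122.7, 122.4, 122.1, 121.8, 122.0, 122.7, 120.3, 122.3]
at [ 541.3 -236.   259.2] yaw 82.86 tilt [-1.2e-03  1.0e-04 -1.0e+00] n 6
[[1,[0.406,-0.08,0.182],[0,0,-0.13]],[1,[0.412,-0.038,0.182],[0,0,-0.13]],[1,[0.413,0.004,0.182],[0,0,-0.13]],[1,[0.411,0.046,0.182],[0,0,-0.13]],[1,[0.404,0.088,0.182],[0,0,-0.13]],[1,[0.393,0.129,0.182],[0,0,-0.13]]]
```

View pics/w1.png

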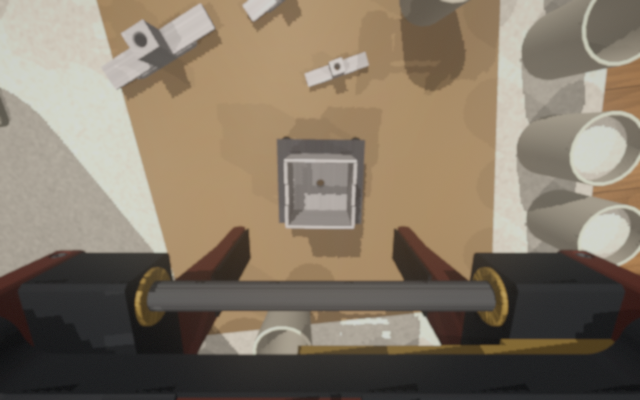

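The wrist picture shows the mould centred at (320,190), with its notches in the left and right walls, so the mould's x axis has a yaw of about −7.6°. Next I move over the bar.

Request:
jog_arm(
  commands=[
    [1,[0.406,-0.08,0.18],[0,0,-0.13]],
    [1,[0.412,-0.038,0.18],[0,0,-0.13]],
    [1,[0.413,0.004,0.18],[0,0,-0.13]],
    [1,[0.41,0.046,0.18],[0,0,-0.13]],
    [1,[0.404,0.088,0.18],[0,0,-0.13]],
    [1,[0.393,0.13,0.18],[0,0,-0.13]],
    [1,[0,0,0],[0,0,0]],
    [1,[0,0,0],[0,0,0]],
  ],
)

```text
t: 2.3
ee_pos: [523.9, 10.8, 151.3]
orientation: [-1.62, -2.691, 0.002]
ft_force: [-0.3, 0.3, -0.5]
width: 87.7
grasp_force: 0.0
```

```bash
python3 - <<'E'
from h import *
from plan import plan
im,p,d,o=cloud("wrist"); print(o["ee_pos"],o["qpos"])
q=p.reshape(-1,3); k=(np.hypot(q[:,0]-524,q[:,1]-11.5)<75)
for lo,hi in((5,16),(5,40),(32,40)):
    w=q[k&(q[:,2]>lo)&(q[:,2]<hi)]; print(lo,len(w),cv2.minAreaRect(w[:,:2].astype(np.float32)),np.median(w[:,2]),w[:,:2].mean(0))
w=q[k&(q[:,2]>5)&(q[:,2]<40)]
c,s,a=cv2.minAreaRect(w[:,:2].astype(np.float32))
if s[0]<s[1]: a-=90
print(c,a); plan(c[0],c[1],16,a+90)
E
```

```text
[523.92877782  10.78098942 151.32026287] [-1.93278199e-03  3.76971188e-01  1.90429831e+00 -4.52742119e-04
  8.61643082e-01 -4.88749026e-01]
5 1674 ((522.702880859375, 10.833782196044922), (110.19572448730469, 22.177024841308594), 27.788145065307617) 11.53729782189015 [522.55590129  11.21086496]
5 2170 ((522.7057495117188, 10.82095718383789), (110.18263244628906, 22.23602294921875), 27.733545303344727) 11.838904318157631 [522.50291108  11.38604924]
32 394 ((523.091796875, 10.962679862976074), (21.295289993286133, 22.20696258544922), 27.38981819152832) 35.50745502493347 [522.84019574  11.14368516]
(522.7057495117188, 10.82095718383789) 27.733545303344727
at [524.6  10.2 151.8] yaw 117.84 tilt [-0.e+00 -3.e-04 -1.e+00] n 3
[[1,[0.005,-0.005,0.453],[0,0,0.001]],[1,[0.005,-0.005,0.453],[0,0,0.001]],[1,[0.005,-0.005,0.453],[0,0,0.001]]]
```

Request:
jog_arm(
  commands=[
    [1,[0.007,-0.01,0.45],[0,0,0]],
    [1,[0,0,0.45],[0,0,0]],
    [1,[0,0,0.3],[0,0,0]],
    [1,[0,0,0.15],[0,0,0]],
    [-1,[0,0,0],[0,0,0]],
    [-1,[0,0,0],[0,0,0]],
    [-1,[0,0,0],[0,0,0]],
    [-1,[0,0,0],[0,0,0]],
    [-1,[0,0,0],[0,0,0]],
    [-1,[0,0,0],[0,0,0]],
  ],
)

```text
t: 3.35
ee_pos: [523.8, 11.7, 17.3]
orientation: [1.618, 2.692, 0.001]
ft_force: [-0.5, 0.1, 0.9]
width: 43.3
grasp_force: 0.0
```

Request:
jog_arm(
  commands=[
    [-1,[0,0,0],[0,0,0]],
    [-1,[0,0,0],[0,0,0]],
    [-1,[0,0,0],[0,0,0]],
  ],
)

```text
t: 3.65
ee_pos: [523.5, 11.7, 16.7]
orientation: [-1.618, -2.693, 0.0]
ft_force: [-0.4, -0.6, 1.3]
width: 22.2
grasp_force: 30.0
```

Request:
jog_arm(
  commands=[
    [-1,[0,0,-0.2],[0,0,0]],
    [-1,[0,0,-0.45],[0,0,0]],
    [-1,[0,0,-0.45],[0,0,0]],
    [-1,[0,0,-0.45],[0,0,0]],
    [-1,[0,0,-0.3],[0,0,0]],
    [-1,[0,0,0],[0,0,0]],
  ],
)

```text
t: 4.25
ee_pos: [526.1, 11.6, 205.9]
orientation: [1.615, 2.687, 0.007]
ft_force: [0.3, 1.3, -1.2]
width: 22.0
grasp_force: 30.0
```

```bash
python3 plan.py 540.3 -235.1 200 82.3 -1
```

```text
at [526.1  11.6 205.9] yaw 117.98 tilt [ 0.008  0.    -1.   ] n 6
[[-1.0,[-0.374,-0.172,0.01],[0,0,0.132]],[-1.0,[-0.39,-0.132,0.01],[0,0,0.132]],[-1.0,[-0.402,-0.091,0.01],[0,0,0.132]],[-1.0,[-0.409,-0.049,0.01],[0,0,0.132]],[-1.0,[-0.412,-0.006,0.01],[0,0,0.132]],[-1.0,[-0.41,0.036,0.01],[0,0,0.132]]]
```

Request:
jog_arm(
  commands=[
    [-1,[-0.374,-0.172,0.01],[0,0,0.132]],
    [-1,[-0.39,-0.132,0.01],[0,0,0.132]],
    [-1,[-0.402,-0.09,0.01],[0,0,0.132]],
    [-1,[-0.409,-0.049,0.01],[0,0,0.132]],
    [-1,[-0.412,-0.006,0.01],[0,0,0.132]],
    [-1,[-0.41,0.036,0.01],[0,0,0.132]],
    [-1,[0,0,0],[0,0,0]],
    [-1,[0,0,0],[0,0,0]],
    [-1,[0,0,0],[0,0,0]],
  ],
)

```text
t: 5.15
ee_pos: [537.1, -233.8, 194.5]
orientation: [-2.362, -2.068, 0.001]
ft_force: [0.3, 0.3, -0.9]
width: 21.9
grasp_force: 30.0
```

```bash
cat > inh.py <<'E'
from h import *
im,p,d,o=cloud("wrist"); cv2.imwrite("pics/w2.png",im); print(o["ee_pos"],o["qpos"][5])
M=R.from_rotvec(o["orientation"]).as_matrix(); e=o["ee_pos"]; print("yaw",np.degrees(np.arctan2(M[1,0],M[0,0])),M[:,2].round(4))
q=p.reshape(-1,3); q=q[~np.isnan(q[:,0])]; t=(q-e)@M
# bar top: tool z = +2..+6 beyond TCP ; list in tool frame
k=(abs(t[:,0])<40)&(abs(t[:,1])<62)&(t[:,2]>-2)&(t[:,2]<14); w=t[k]
print("bar in tool",len(w),cv2.minAreaRect(w[:,:2].astype(np.float32)),np.median(w[:,2]),w.min(0),w.max(0))
k=(abs(t[:,0])<20)&(abs(t[:,1])<10)&(t[:,2]>-26)&(t[:,2]<-12); w=t[k]
if len(w): print("block top",len(w),w.mean(0),w.min(0),w.max(0))
k=(np.hypot(q[:,0]-540.3,q[:,1]+235.1)<62)&(q[:,2]>121.5)&(q[:,2]<128); w=q[k]
print("rim",len(w),cv2.minAreaRect(w[:,:2].astype(np.float32)),np.median(w[:,2]))
E
python3 inh.py
```

```text
[ 537.12979168 -233.83435058  194.48758158] -0.2988444210557188
yaw 82.41456661976787 [-0.0021  0.0013 -1.    ]
bar in tool 3478 ((1.7009620666503906, -0.35897064208984375), (19.610109329223633, 110.50969696044922), 0.12932565808296204) 5.22405732278872 [ -8.18821437 -55.61418086  -1.99028752] [11.53638095 54.87876784 13.98854247]
block top 1338 [  0.10376786   0.07876376 -18.11987028] [-12.95334978  -9.9931897  -20.65626609] [ 10.74657059   9.97222713 -12.06764666]
rim 587 ((543.426513671875, -210.51290893554688), (25.693870544433594, 76.02880859375), 82.39706420898438) 124.45196690289619
```

View pics/w2.png

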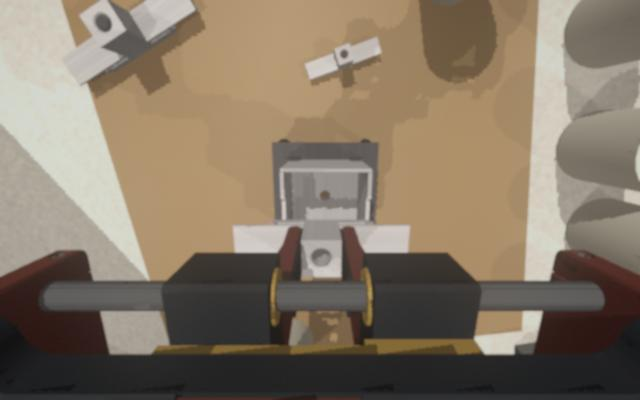

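The picture shows the bar gripped by its guide block at (321,245), square to the mould behind it at (325,190). I correct sideways and go down partway.

Request:
jog_arm(
  commands=[
    [-1,[-0.015,0.036,0.1],[0,0,0]],
    [-1,[0,0,0.2],[0,0,0]],
    [-1,[0,0,0.1],[0,0,0]],
    [-1,[0,0,0],[0,0,0]],
    [-1,[0,0,0],[0,0,0]],
    [-1,[0,0,0],[0,0,0]],
  ],
)

```text
t: 5.8
ee_pos: [541.8, -237.1, 156.3]
orientation: [2.364, 2.068, 0.001]
ft_force: [-0.2, -0.4, -0.4]
width: 21.8
grasp_force: 30.0
```

```bash
python3 inh.py
```

```text
[ 541.80723152 -237.06837502  156.3254289 ] -0.29911765245154154
yaw 82.35252629456774 [ 1.e-03 -5.e-04 -1.e+00]
bar in tool 3496 ((1.7651395797729492, -0.5807571411132812), (19.80302619934082, 110.74679565429688), 0.0695042684674263) 5.200893620317448 [ -8.19933587 -55.96488888  -1.99570183] [11.64577861 54.79338061 13.93266013]
block top 1341 [  0.10729756   0.07777093 -18.11637689] [-12.73909191  -9.99785111 -20.73885586] [ 10.5940295    9.99229151 -12.03408825]
rim 780 ((543.5355224609375, -210.3979949951172), (25.574066162109375, 76.3621597290039), 82.36102294921875) 124.49742251977202
```

Request:
jog_arm(
  commands=[
    [-1,[0.008,-0.011,0.06],[0,0,0]],
    [-1,[0,0,0.06],[0,0,0]],
    [-1,[0,0,0.05],[0,0,0]],
    [-1,[0,0,0.03],[0,0,0]],
    [-1,[0,0,0.03],[0,0,0]],
    [-1,[0,0,0.02],[0,0,0]],
    [-1,[0,0,0],[0,0,0]],
    [-1,[0,0,0],[0,0,0]],
  ],
)

```text
t: 6.65
ee_pos: [540.4, -236.1, 130.7]
orientation: [2.365, 2.068, 0.0]
ft_force: [-0.7, 0.2, -1.4]
width: 22.0
grasp_force: 30.0
```

Request:
jog_arm(
  commands=[
    [-1,[0,0,0.01],[0,0,0]],
    [-1,[0,0,0.01],[0,0,0]],
    [-1,[0,0,0],[0,0,0]],
    [-1,[0,0,0],[0,0,0]],
  ],
)

```text
t: 7.05
ee_pos: [540.5, -236.2, 129.6]
orientation: [2.364, 2.068, 0.0]
ft_force: [-2.2, 0.1, 6.1]
width: 21.6
grasp_force: 30.0
```

```bash
python3 inh.py
```

```text
[ 540.53727622 -236.16363306  129.61840321] -0.2983555188818874
yaw 82.33925446519928 [ 6.e-04 -3.e-04 -1.e+00]
bar in tool 4988 ((15.272591590881348, -0.30753326416015625), (46.94789505004883, 110.63574981689453), 0.10362734645605087) 5.251996072597007 [ -8.27858494 -55.664024    -1.99101206] [38.75341531 54.98992802 13.99752749]
block top 1343 [  0.07471463   0.06158062 -18.11294195] [-12.47353505  -9.98836208 -20.88679552] [ 10.64194803   9.99901668 -12.00330058]
rim 4203 ((542.2681274414062, -221.02157592773438), (46.8809700012207, 110.63607788085938), 82.23558807373047) 124.46798188378857
```

The bar is in contact at 6 N and its top is flush with the rim. I release it and retreat.

Request:
jog_arm(
  commands=[
    [0,[0,0,0],[0,0,0]],
    [0,[0,0,0],[0,0,0]],
    [0,[0,0,0],[0,0,0]],
    [0,[0,0,0],[0,0,0]],
    [0,[0,0,-0.1],[0,0,0]],
    [0,[0,0,-0.3],[0,0,0]],
    [0,[0,0,-0.4],[0,0,0]],
    [0,[0,0,-0.4],[0,0,0]],
    [1,[0,0,0],[0,0,0]],
    [1,[0,0,0],[0,0,0]],
  ],
)

```text
t: 8.1
ee_pos: [540.8, -236.3, 250.2]
orientation: [2.363, 2.066, 0.002]
ft_force: [-0.3, -0.2, -0.5]
width: 56.8
grasp_force: 0.0
```

```bash
python3 - <<'E'
from h import *
im,p,d,o=cloud("wrist"); print(o["ee_pos"])
q=p.reshape(-1,3); k=(np.hypot(q[:,0]-540.3,q[:,1]+235.1)<62)
for lo,hi in((141,155),(116,130)):
    w=q[k&(q[:,2]>lo)&(q[:,2]<hi)]; print(lo,len(w),cv2.minAreaRect(w[:,:2].astype(np.float32)),np.median(w[:,2]),w[:,2].std())
cv2.imwrite("pics/w3.png",cv2.resize(im[100:300,220:420],None,fx=3,fy=3))
# hole: dark/deep pixels within block-top outline
K=np.array(d["intrinsics"]); w=q[k&(q[:,2]>141)&(q[:,2]<155)]
c=w[:,:2].mean(0); i=np.nanargmin(np.hypot(q[:,0]-c[0],q[:,1]-c[1])+abs(q[:,2]-148)); print(divmod(i,640))
E
python3 plan.py 632 229 260 77.8
```

```text
[ 540.76595051 -236.26437125  250.17152526]
141 472 ((540.1026000976562, -236.69107055664062), (22.79600715637207, 21.432723999023438), 82.17094421386719) 148.4070859411616 1.4830930475445725
116 2838 ((540.1326904296875, -235.30038452148438), (76.32305145263672, 109.99115753173828), 82.51335906982422) 124.3794203095398 1.87753949513408
(np.int64(198), np.int64(324))
at [ 540.  -235.9  248.7] yaw 82.34 tilt [-0.  0. -1.] n 10
[[1,[0.473,0.029,-0.011],[0,0,0.01]],[1,[0.473,0.025,-0.011],[0,0,0.01]],[1,[0.473,0.022,-0.011],[0,0,0.01]],[1,[0.474,0.018,-0.011],[0,0,0.01]],[1,[0.474,0.014,-0.011],[0,0,0.01]],[1,[0.474,0.01,-0.011],[0,0,0.01]],[1,[0.474,0.007,-0.011],[0,0,0.01]],[1,[0.474,0.003,-0.011],[0,0,0.01]],[1,[0.474,-0.001,-0.011],[0,0,0.01]],[1,[0.474,-0.005,-0.011],[0,0,0.01]]]
```

View pics/w3.png

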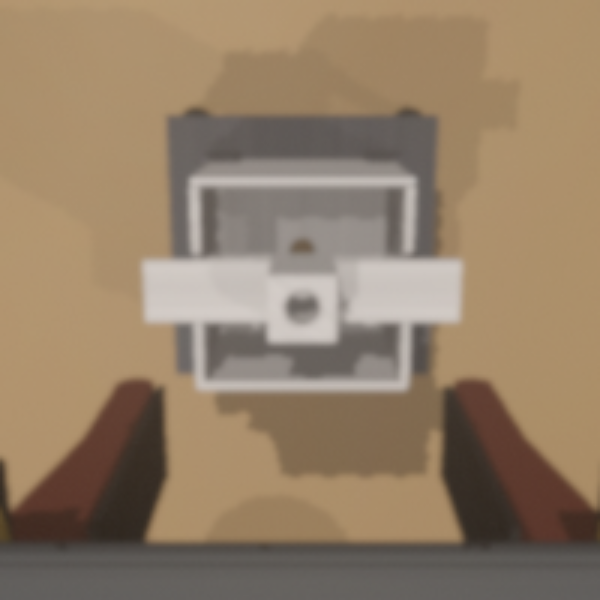

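The picture shows the bar lying square in both notches, with its guide hole at crop (302,307) and the mould floor visible around it. Next I go to the rod.

Request:
jog_arm(
  commands=[
    [1,[0.473,0.029,-0.01],[0,0,0.01]],
    [1,[0.473,0.025,-0.01],[0,0,0.01]],
    [1,[0.473,0.022,-0.01],[0,0,0.01]],
    [1,[0.474,0.018,-0.01],[0,0,0.01]],
    [1,[0.474,0.014,-0.01],[0,0,0.01]],
    [1,[0.474,0.01,-0.01],[0,0,0.01]],
    [1,[0.474,0.007,-0.01],[0,0,0.01]],
    [1,[0.474,0.003,-0.01],[0,0,0.01]],
    [1,[0.474,0,-0.01],[0,0,0.01]],
    [1,[0.474,-0.005,-0.01],[0,0,0.01]],
  ],
)

```text
t: 9.15
ee_pos: [631.2, 230.6, 256.6]
orientation: [-2.444, -1.973, 0.005]
ft_force: [0.3, 0.6, 0.5]
width: 87.7
grasp_force: 0.0
```

Request:
jog_arm(
  commands=[
    [1,[0,0,0],[0,0,0]],
    [1,[0,0,0],[0,0,0]],
  ],
)

```text
t: 9.35
ee_pos: [631.1, 229.5, 256.4]
orientation: [-2.441, -1.976, 0.006]
ft_force: [-0.1, 0.1, -0.4]
width: 87.7
grasp_force: 0.0
```

```bash
python3 - <<'E'
from h import *
im,p,d,o=cloud("wrist"); e=o["ee_pos"]; M=R.from_rotvec(o["orientation"]).as_matrix(); print(e,o["qpos"],np.degrees(np.arctan2(M[1,0],M[0,0])))
q=p.reshape(-1,3); q=q[~np.isnan(q[:,0])]
for c,r,lo,hi in(((632,229),25,180,195),((632,229),25,150,180),((632,229),25,120,150),((632,229),25,90,120),((632,229),25,60,90),((587,239),60,108,120),((587,239),60,90,104)):
    w=q[(np.hypot(q[:,0]-c[0],q[:,1]-c[1])<r)&(q[:,2]>lo)&(q[:,2]<hi)]
    if len(w): print(lo,len(w),w.mean(0),w.min(0),w.max(0),"tool",((w-e)@M).mean(0))
cv2.imwrite("pics/w4.png",im)
E
```

```text
[631.05186714 229.53013092 256.42440994] [ 3.31271059e-01  4.60661022e-01  1.48753905e+00 -3.33394094e-04
  1.19707821e+00  5.41392567e-01] 77.96811694982286
180 78 [631.813467   225.74467464 185.72105646] [628.01964222 221.13031544 180.19742525] [635.3846417  229.31658478 187.36296154] tool [-3.39046047  1.74601421 70.70594119]
150 74 [631.94656214 228.37463952 166.19417557] [628.54407882 224.2650854  150.07236613] [635.35695406 229.53957454 179.62371642] tool [-0.74825864  1.3864967  90.22831358]
120 54 [631.94124118 228.7565411  135.88705503] [628.36803955 224.90222658 120.10057529] [635.16255593 229.96182617 148.78660339] tool [ -0.3102441    1.39256727 120.53467494]
90 42 [631.69661893 229.37801258 105.54388642] [628.18151096 226.96760593  90.12033465] [634.88890347 230.49811125 118.69130946] tool [  0.31227123   1.11476197 150.87753648]
60 31 [631.4680109  229.88601161  75.12509789] [628.06140252 226.41330538  60.29000408] [634.86922923 231.02861641  88.90328898] tool [  0.82730912   0.87650041 181.29613257]
108 73 [565.05330404 242.63894117 114.77718978] [537.32349149 227.50445433 108.12689095] [634.87353654 250.65566186 118.69130946] tool [ -0.63030316 -66.85621355 141.85004633]
90 89 [582.37307462 239.21477294  96.49093596] [539.38633333 226.96760593  90.12033465] [634.88890347 250.66160242 103.88656122] tool [ -0.32925117 -49.14838312 160.08267009]
```

View pics/w4.png

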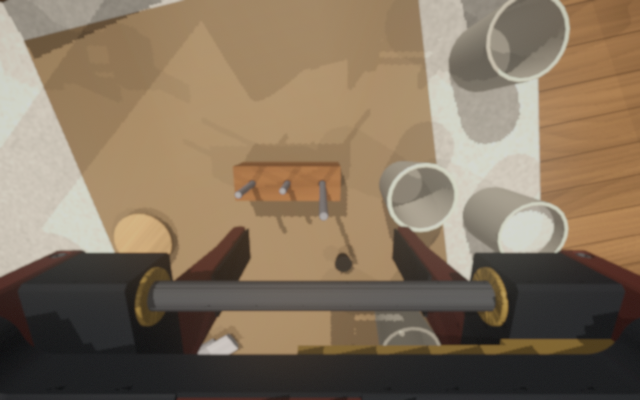

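The tall rod's top is at (324,215). It is the tallest of the three, and the other two tops are at (284,187) and (238,194). It leans slightly toward the camera's near side. Next I go down and grip it.

Request:
jog_arm(
  commands=[
    [-0.3,[-0.037,0.017,0.05],[0,0,0]],
    [-0.3,[0,0,0],[0,0,0]],
    [-0.3,[0,0,0.2],[0,0,0]],
    [-0.3,[0,0,0.3],[0,0,0]],
    [-0.3,[0,0,0.3],[0,0,0]],
    [-0.3,[0,0,0.23],[0,0,0]],
    [-0.3,[0,0,0],[0,0,0]],
    [-1,[0,0,0],[0,0,0]],
    [-1,[0,0,0],[0,0,0]],
    [-1,[0,0,0],[0,0,0]],
  ],
)

```text
t: 10.4
ee_pos: [634.0, 225.0, 152.5]
orientation: [2.444, 1.973, 0.004]
ft_force: [-0.0, 0.1, 0.8]
width: 11.0
grasp_force: 0.0
```

Request:
jog_arm(
  commands=[
    [-1,[0,0,0],[0,0,0]],
    [-1,[0,0,0],[0,0,0]],
    [-1,[0,0,0],[0,0,0]],
    [-1,[0,0,0],[0,0,0]],
  ],
)

```text
t: 10.8
ee_pos: [633.1, 225.4, 152.1]
orientation: [-2.444, -1.973, -0.002]
ft_force: [-2.1, -0.5, 5.2]
width: 7.1
grasp_force: 30.0
```

Request:
jog_arm(
  commands=[
    [-1,[0,0,-0.1],[0,0,0]],
    [-1,[0,0,-0.2],[0,0,0]],
    [-1,[0,0,-0.3],[0,0,0]],
    [-1,[0,0,-0.3],[0,0,0]],
    [-1,[0,0,-0.3],[0,0,0]],
    [-1,[0,0,-0.3],[0,0,0]],
    [-1,[0,0,-0.15],[0,0,0]],
    [-1,[0,0,0],[0,0,0]],
    [-1,[0,0,0],[0,0,0]],
  ],
)

```text
t: 11.7
ee_pos: [632.6, 224.8, 314.8]
orientation: [-2.444, -1.973, 0.001]
ft_force: [0.8, -0.2, -1.2]
width: 7.2
grasp_force: 30.0
```

```bash
python3 plan.py 540.3 -236.2 315 78 -1 40
```

```text
at [632.6 224.8 314.8] yaw 77.84 tilt [-8.e-04 -4.e-04 -1.e+00] n 12
[[-1.0,[-0.392,0.006,-0.0],[0,0,-0.0]],[-1.0,[-0.392,0.006,-0.0],[0,0,-0.0]],[-1.0,[-0.392,0.006,-0.0],[0,0,-0.0]],[-1.0,[-0.392,0.005,-0.0],[0,0,-0.0]],[-1.0,[-0.392,0.005,-0.0],[0,0,-0.0]],[-1.0,[-0.392,0.005,-0.0],[0,0,-0.0]],[-1.0,[-0.392,0.005,-0.0],[0,0,-0.0]],[-1.0,[-0.392,0.005,-0.0],[0,0,-0.0]],[-1.0,[-0.392,0.005,-0.0],[0,0,-0.0]],[-1.0,[-0.392,0.005,-0.0],[0,0,-0.0]],[-1.0,[-0.392,0.005,-0.0],[0,0,-0.0]],[-1.0,[-0.392,0.005,-0.0],[0,0,-0.0]]]
```

Request:
jog_arm(
  commands=[
    [-1,[-0.2,0,0],[0,0,0]],
    [-1,[-0.4,0.006,0],[0,0,0]],
    [-1,[-0.4,0.006,0],[0,0,0]],
    [-1,[-0.4,0.006,0],[0,0,0]],
    [-1,[-0.4,0.006,0],[0,0,0]],
    [-1,[-0.4,0.006,0],[0,0,0]],
    [-1,[-0.4,0.006,0],[0,0,0]],
    [-1,[-0.4,0.006,0],[0,0,0]],
    [-1,[-0.4,0.006,0],[0,0,0]],
    [-1,[-0.4,0.006,0],[0,0,0]],
  ],
)

```text
t: 12.7
ee_pos: [556.1, -149.7, 313.9]
orientation: [-2.443, -1.972, 0.003]
ft_force: [-0.2, -0.4, -0.5]
width: 7.3
grasp_force: 30.0
```

Request:
jog_arm(
  commands=[
    [-1,[-0.4,0.006,0],[0,0,0]],
    [-1,[-0.3,0.004,0],[0,0,0]],
    [-1,[-0.1,0,0],[0,0,0]],
    [-1,[0,0,0],[0,0,0]],
    [-1,[0,0,0],[0,0,0]],
    [-1,[0,0,0],[0,0,0]],
  ],
)

```text
t: 13.3
ee_pos: [542.4, -224.8, 315.3]
orientation: [-2.442, -1.975, 0.0]
ft_force: [-0.9, 0.9, -1.0]
width: 7.2
grasp_force: 30.0
```

```bash
cat > rod.py <<'E'
from h import *
im,p,d,o=cloud("wrist"); e=o["ee_pos"]; M=R.from_rotvec(o["orientation"]).as_matrix(); print(e,np.degrees(np.arctan2(M[1,0],M[0,0])),M[:,2].round(4))
q=p.reshape(-1,3); q=q[~np.isnan(q[:,0])]; t=(q-e)@M
for n in("wrist","side","scene"):
    if n!="wrist":
        _,p,_,_=cloud(n); t=(p.reshape(-1,3)-e)@M; t=t[~np.isnan(t[:,0])]
    for lo in(5,35,65,95,125):
        w=t[(np.hypot(t[:,0],t[:,1])<16)&(t[:,2]>lo)&(t[:,2]<lo+30)]
        if len(w)>2: print(n,lo,len(w),w.mean(0).round(2),w[:,:2].min(0).round(1),w[:,:2].max(0).round(1))
    w=t[(np.hypot(t[:,0],t[:,1])<12)&(t[:,2]>5)&(t[:,2]<160)]; print("far",w[:,2].max() if len(w) else None)
b=q[(np.hypot(q[:,0]-540.3,q[:,1]+236)<25)&(q[:,2]>142)&(q[:,2]<153)]
print("guide",len(b),cv2.minAreaRect(b[:,:2].astype(np.float32)) if len(b) else 0,"tool",((b-e)@M).mean(0) if len(b) else 0)
cv2.imwrite("pics/w5.png",cv2.resize(im[120:320,220:420],None,fx=3,fy=3))
E
python3 rod.py
```

```text
[ 542.41746372 -224.82904232  315.30997405] 77.90955874746369 [-6.e-04  6.e-04 -1.e+00]
wrist 5 173 [ 3.01 -0.48 18.83] [-0.2 -4.4] [4.5 3.5]
wrist 35 117 [ 3.45 -0.57 48.62] [ 0.4 -4.5] [4.7 3.3]
wrist 65 80 [ 3.83 -0.73 78.99] [ 0.5 -4.6] [5.2 3.4]
wrist 95 59 [  4.22  -0.67 109.03] [ 1.  -4.7] [5.7 3.2]
wrist 125 21 [  4.8   -1.04 132.14] [ 3.7 -4.2] [5.6 2.2]
far 139.26524670365683
side 5 36 [ 2.88 -1.08 20.01] [-2.5 -4.1] [6.9 2. ]
side 35 36 [ 3.64 -1.59 49.28] [-0.  -4.5] [7.3 1.3]
side 65 44 [ 3.03 -0.39 79.63] [-0.1 -4.1] [6.2 4.6]
side 95 46 [  3.46  -0.59 109.38] [-2.8 -5.2] [7.6 3.7]
side 125 22 [  3.4   -0.74 133.25] [-3.  -3.4] [7.1 3.3]
far 142.25192224926874
scene 5 22 [ 3.11  2.6  23.38] [-1.7 -3.9] [6.3 7.6]
scene 35 25 [ 3.4   3.23 50.45] [-1.9 -0.6] [7.2 8.9]
scene 65 19 [ 4.28  3.87 78.29] [-0.4 -0. ] [9.7 6. ]
scene 95 25 [  4.48   2.55 109.81] [-1.4 -2.6] [9.4 6.8]
scene 125 14 [  3.88   3.15 134.46] [-0.9 -0.7] [7.6 6.2]
far 144.37488359297802
guide 196 ((539.9669799804688, -236.26095581054688), (22.18792724609375, 21.761943817138672), 80.7225112915039) tool [-10.81054635   0.96430759 167.03803102]
```

View pics/w5.png

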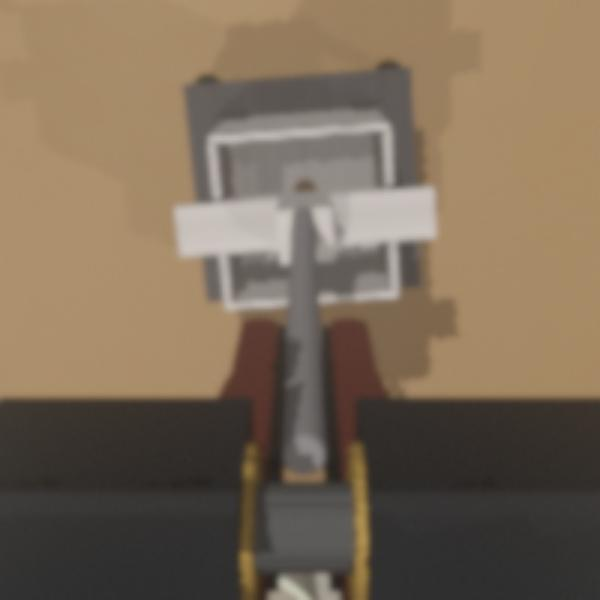

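The picture shows the rod gripped with its tip at crop (303,205), just short of the guide block, leaning about 0.013 rad in the hand. I level it and shift it over the guide.

Request:
jog_arm(
  commands=[
    [-1,[-0.06,0.005,0],[-0.004,-0.017,0]],
    [-1,[-0.058,0,0],[0,0,0]],
    [-1,[0,0,0],[0,0,0]],
    [-1,[0,0,0],[0,0,0]],
    [-1,[0,0,0],[0,0,0]],
  ],
)

```text
t: 13.95
ee_pos: [540.4, -237.8, 315.7]
orientation: [2.436, 1.967, -0.013]
ft_force: [0.1, -0.1, -0.5]
width: 7.3
grasp_force: 30.0
```

```bash
python3 rod.py; python3 - <<'E'
from h import *
for n in("side","scene"):
    im,p,d,o=cloud(n); q=p.copy()
    k=(np.hypot(p[...,0]-540,p[...,1]+236)<20)&(p[...,2]>155)&(p[...,2]<300)
    v,u=np.nonzero(k); print(n,u.min(),u.max(),v.min(),v.max())
    # rod edges world frame, per height
    for lo,hi in((155,165),(165,200),(200,250),(250,290)):
        w=p[k&(p[...,2]>lo)&(p[...,2]<hi)]
        print(lo,len(w),w.mean(0).round(2) if len(w) else"")
    k=(np.hypot(p[...,0]-540,p[...,1]+236)<20)&(p[...,2]>130)&(p[...,2]<152); w=p[k]; print("guide",w[w[:,2]>146].mean(0).round(2))
    c=p[...,2]; uu,vv=int(u.mean()),int(v.max())
    cr=im[vv-45:vv+35,uu-40:uu+40]; cv2.imwrite(f"pics/{n}6.png",cv2.resize(cr,(400,400),interpolation=cv2.INTER_CUBIC))
cv2.imwrite("pics/both6.png",np.hstack([cv2.imread("pics/side6.png"),cv2.imread("pics/scene6.png")]))
E
```

```text
[ 540.35336252 -237.78837364  315.73032744] 77.82199741765892 [ 2.000e-04 -1.360e-02 -9.999e-01]
wrist 5 174 [ 3.02 -0.45 18.77] [-0.1 -4.4] [4.3 3.5]
wrist 35 118 [ 3.42 -0.57 48.92] [ 0.3 -4.5] [4.6 3.3]
wrist 65 81 [ 3.82 -0.83 79.54] [ 0.3 -4.6] [5.2 3.4]
wrist 95 54 [  4.29  -0.65 109.  ] [ 1.1 -4.7] [5.5 3.1]
wrist 125 23 [  4.64  -0.8  131.69] [ 1.1 -4.2] [5.7 3.2]
far 139.3498671864684
side 5 47 [ 2.4  -0.63 20.1 ] [-1.6 -4.6] [6.7 4.5]
side 35 42 [ 2.51 -0.78 49.2 ] [-4.5 -4.7] [8.  3.3]
side 65 34 [ 3.69 -0.44 79.26] [-0.3 -3.6] [7.3 2.8]
side 95 33 [  4.44  -0.88 108.67] [-0.1 -4.6] [8.1 2.8]
side 125 21 [  3.88  -0.89 133.61] [-0.3 -4.4] [6.5 2.1]
far 143.75361523459372
scene 5 26 [ 3.19  3.18 19.84] [-3.3 -2.4] [7.3 6.9]
scene 35 20 [ 4.23  2.6  51.74] [-0.  -3.4] [9.  5.9]
scene 65 24 [ 4.05  2.95 79.03] [-0.1 -2. ] [8.6 6.6]
scene 95 22 [  3.51   2.63 107.99] [-1.7 -1.6] [7.9 5.5]
scene 125 11 [  5.02   2.99 134.42] [ 1.1 -0.5] [8.9 5. ]
far 146.00531232773542
guide 258 ((539.9404296875, -236.23890686035156), (21.700008392333984, 21.978271484375), 82.08992004394531) tool [  5.33884279  -1.23932958 167.56060245]
side 334 337 104 152
155 0 
165 29 [ 540.39 -235.75  186.  ]
200 57 [ 540.67 -235.    225.46]
250 58 [ 540.32 -235.67  271.24]
guide [ 540.52 -235.7   149.02]
scene 290 293 125 161
155 0 
165 16 [ 543.9  -235.86  185.55]
200 38 [ 544.23 -235.25  225.74]
250 29 [ 544.04 -235.04  268.1 ]
guide [ 543.09 -236.59  148.43]
```

View pics/both6.png

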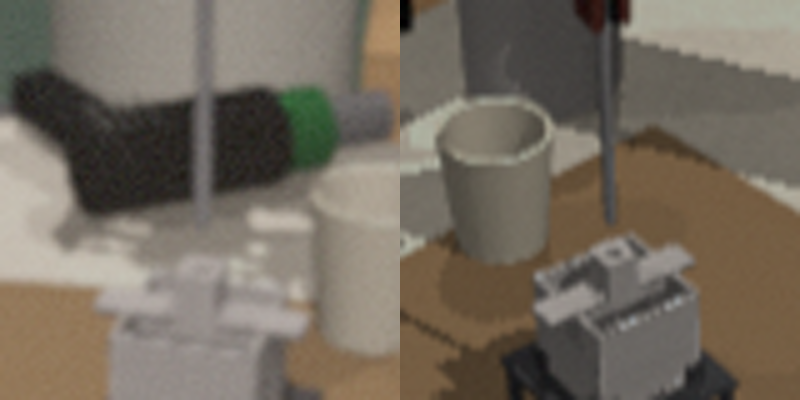

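The pictures show the rod upright above the guide block, about 1.4 mm off toward −y by the wrist data. I correct by 1.5 mm and descend along the true vertical.

Request:
jog_arm(
  commands=[
    [-1,[0.015,0,0],[0,0,0]],
    [-1,[0.001,0,0.1],[0,0,0]],
    [-1,[0.001,0,0.08],[0,0,0]],
    [-1,[0.001,0,0.04],[0,0,0]],
    [-1,[0.001,0,0.04],[0,0,0]],
    [-1,[0,0,0],[0,0,0]],
    [-1,[0,0,0],[0,0,0]],
  ],
)

```text
t: 14.9
ee_pos: [540.9, -236.3, 289.7]
orientation: [2.436, 1.967, -0.013]
ft_force: [0.3, 0.3, -0.2]
width: 7.3
grasp_force: 30.0
```

Request:
jog_arm(
  commands=[
    [-1,[0.001,0,0.08],[0,0,0]],
    [-1,[0.001,0,0.1],[0,0,0]],
    [-1,[0.001,0,0.1],[0,0,0]],
    [-1,[0.001,0,0.1],[0,0,0]],
    [-1,[0.001,0,0.1],[0,0,0]],
    [-1,[0.001,0,0.1],[0,0,0]],
    [-1,[0,0,0],[0,0,0]],
    [-1,[0,0,0],[0,0,0]],
  ],
)

```text
t: 15.7
ee_pos: [540.9, -236.4, 231.4]
orientation: [2.436, 1.967, -0.014]
ft_force: [-0.5, -0.4, 0.1]
width: 7.2
grasp_force: 30.0
```

```bash
python3 rod.py; python3 - <<'E'
from h import *
im,p,d,o=cloud("wrist"); q=p.reshape(-1,3)
w=q[(np.hypot(q[:,0]-540.3,q[:,1]+235.5)<64)&(q[:,2]>115)&(q[:,2]<130)]; print(cv2.minAreaRect(w[:,:2].astype(np.float32)),np.median(w[:,2]))
E
```

```text
[ 540.90955644 -236.41908168  231.44672558] 77.83432242269083 [-2.000e-04 -1.350e-02 -9.999e-01]
wrist 5 173 [ 3.06 -0.46 18.95] [ 0.1 -4.4] [4.3 3.5]
wrist 35 116 [ 3.47 -0.54 48.99] [ 0.3 -4.5] [4.6 3.3]
wrist 65 552 [ 3.4  -1.16 83.17] [-10.8 -12.4] [12.5 10. ]
wrist 95 241 [  5.93   2.73 106.53] [ -9.1 -15.6] [13.1 15.8]
far 113.75536302047445
side 5 34 [ 2.78 -0.99 19.94] [-0.3 -4.5] [7.4 2.1]
side 35 33 [ 2.59 -1.32 50.55] [-1.8 -4. ] [7. 2.]
side 65 94 [ 5.36 -1.74 83.11] [-12.5 -12.3] [13.8 10.9]
side 95 78 [  9.34  -1.65 106.92] [ -5.3 -14.1] [14.8 14.6]
far 124.70613339551535
scene 5 21 [ 2.86  3.38 19.09] [-3.2  0.3] [7.7 7. ]
scene 35 16 [ 4.22  4.15 49.48] [1.  2.1] [6.9 7.4]
scene 65 61 [ 5.16  3.3  83.65] [-11.9 -11.4] [14.9 13.1]
scene 95 46 [  8.39   2.99 107.21] [ -9.6 -10.4] [15.1 15.1]
scene 125 5 [  4.53   3.61 133.88] [2.9 1.1] [6.3 5.9]
far 139.12118705869776
guide 472 ((539.9786987304688, -236.54736328125), (22.396013259887695, 22.046367645263672), 81.0465316772461) tool [ 2.79033108 -1.17564176 83.27236891]
((540.1968994140625, -235.39744567871094), (76.40017700195312, 110.34880828857422), 82.33824920654297) 124.37692201751753
```

Request:
jog_arm(
  commands=[
    [-1,[0.003,0,0.1],[0,0,0]],
    [-1,[0.003,-0.002,0.1],[0,0,0]],
    [-1,[0.001,0,0.05],[0,0,0]],
    [-1,[0.001,0,0.05],[0,0,0]],
    [-1,[0.001,0,0.05],[0,0,0]],
    [-1,[0,0,0],[0,0,0]],
    [-1,[0,0,0],[0,0,0]],
  ],
)

```text
t: 16.6
ee_pos: [541.0, -236.0, 196.7]
orientation: [2.436, 1.967, -0.013]
ft_force: [-0.5, -0.2, -1.1]
width: 7.2
grasp_force: 30.0
```

No contact: the tip is at about 51 mm, inside the floor hole. I continue down to about 25 mm.

Request:
jog_arm(
  commands=[
    [-1,[0.001,0,0.05],[0,0,0]],
    [-1,[0.001,0,0.05],[0,0,0]],
    [-1,[0.001,0,0.06],[0,0,0]],
    [-1,[0.001,0,0.06],[0,0,0]],
    [-1,[0.001,0,0.04],[0,0,0]],
    [-1,[0,0,0],[0,0,0]],
    [-1,[0,0,0],[0,0,0]],
    [-1,[0,0,0],[0,0,0]],
    [-1,[0,0,0],[0,0,0]],
  ],
)

```text
t: 17.5
ee_pos: [541.2, -235.9, 171.0]
orientation: [2.436, 1.966, -0.013]
ft_force: [-0.5, 0.6, -1.1]
width: 7.3
grasp_force: 30.0
```

```bash
python3 - <<'E'
from h import *
im,p,d,o=cloud("wrist"); q=p.reshape(-1,3); print(o["ee_pos"])
w=q[(np.hypot(q[:,0]-540.3,q[:,1]+235.5)<64)&(q[:,2]>115)&(q[:,2]<130)]; print(cv2.minAreaRect(w[:,:2].astype(np.float32)),np.median(w[:,2]))
a=im[120:320,220:420]; a=cv2.resize(a,(400,400))
im,p,d,o=cloud("scene"); b=cv2.resize(im[120:220,245:345],(400,400),interpolation=cv2.INTER_CUBIC)
cv2.imwrite("pics/fin.png",np.hstack([a,b]))
k=(np.hypot(p[...,0]-541,p[...,1]+236)<12)&(p[...,2]>5)&(p[...,2]<44); print(p[k].round(1).tolist())
w=p.reshape(-1,3); w=w[(np.hypot(w[:,0]-541,w[:,1]+236)<12)&(w[:,2]>190)&(w[:,2]<230)]; print("top",len(w))
E
```

```text
[ 541.24697489 -235.92625075  170.9897455 ]
((540.451416015625, -232.3486328125), (71.2529067993164, 109.71358489990234), 81.17093658447266) 124.40930500380169
[]
top 30
```

View pics/fin.png

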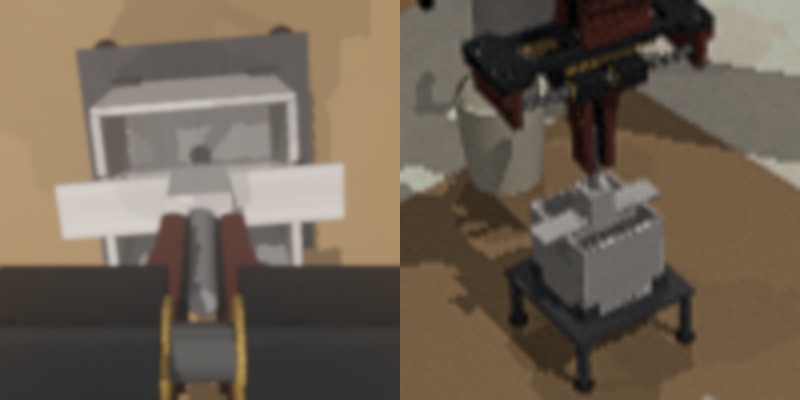

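The picture shows the rod held upright in the guide, with its shaft filling the floor hole at (200,155) and the bar still square in its notches. I hand the job in.

```bash
python3 -c "
from workcell import close_job
print(close_job())"
```

```text
the job is handed in; nothing more can be done
None
```

The job is handed in, with no verdict returned: the bar was let go seated square in the notches, and the long rod is held upright through the guide and floor hole with its end about 19 mm below the boss, a figure worked out from the arm's height because the tip itself wasn't seen.

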